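# Put the centring unit away in its hinged case

### The job

Put the centring unit away in its case: lay it down gently on its side on the bench without letting it fall over, let go, then take it again and bed it, not dropped, in its recess, shank in the channel, and press the shank down until it is fully home under the spring clip. Only once nothing stands above the rim, close the lid fully. Leave the jar, the screwdriver and the bearing ring where they are.

Things in the scene. Friction and masses are not known exactly. Their poses are not given: they have to be found in the camera images.
- unit: The centring unit: a square aluminium body 40 x 40 mm, 50 mm long, with a round steel shank (diameter 18 mm, 60 mm long) out of one end; about 0.33 kg, centre of mass 35 mm from the foot. Starts upright on the bench, shank up. Origin: centre of the foot (square end away from the shank); z along the shank, x and y square to the side faces. Lying on the bench its axis is 20 mm up and level.
- unit_tip (a point): Centre of the free end of the shank, 110 mm from unit's origin along its z axis.
- case: The black hinged case, fixed to the bench at some yaw: outside 128 mm (its x) by 160 mm (its y), 53 mm high to the rim, walls 6 mm, inner floor 8 mm up. Origin: centre of the underside; x to the hinge side (away from the robot), y along the hinge, z up. The recess runs along the case's y at x = 0. The case's y values below are from this origin.
- recess (a point): Where the middle of the unit's square body lies when home, 28 mm above the case's underside (y = -32 mm); foot at y = -57 mm, body top then at 48 mm. The pocket is 44 mm wide between ribs 30 mm high, 2 mm play at each end; block beyond the foot 40 mm high. Beside the body from y = -52 to -12 mm finger wells reach down to the floor and out to x = +-58 mm.
- channel_end (a point): Where the centre of the shank's free end lies when home (y = 53 mm), 28 mm above the case's underside, the shank's top at 37 mm. The unit's axis is then level, shank pointing to the case's +y. The channel is 22 mm wide between lands 27 mm high; its floor, 19 mm up, carries the shank.
- clip (a point): Middle of the white spring clip (y = 5 to 23 mm, 36 mm above the underside, top at 40 mm): two rounded noses 13 mm apart that spring sideways as the shank is pushed down between them (some 5 to 15 N) and close over it once home. Until pressed, the shank rests on them with its free end above the rim. The shank can be pressed on top beyond the clip, y = 27 to 52 mm.
- lid (a joint): Lid angle (rad): 0 shut flat on the rim, grows as it opens; 1.65 to 1.95 at the start (past upright, leaning away from the robot). A plate 128 x 160 x 8 mm on a stiff hinge: it stays where it is left and takes about 2 to 4 N at its free edge to move. It shuts at 0; anything standing above the rim stops it.
- lid_edge (a point): Middle of the lid's free edge, half way through its thickness, 128 mm from the hinge line. A steel tab 40 mm wide and 6 mm thick stands out 16 mm beyond it.
- lid_hinge (a point): Middle of the hinge line, on the case's +x rim, 53.5 mm above the bench, in the plane of the lid's inner face (the outer face is 8 mm from it). The hinge line runs along the case's y.
- jar: Bystander: white jar with black cap, diameter 60 mm, 85 mm high. Origin: centre of its underside.
- driver: Bystander: screwdriver with a black handle, 150 mm long, lying on the bench. Origin: its middle, on its underside; x axis towards the blade.
- bearing: Bystander: steel bearing ring lying flat, outer diameter 62 mm, bore 30 mm, 18 mm high. Origin: centre of its underside.
Mind the look-alikes: they are no part of the job. Of the things like the case, leave any that is purple; of the rest the larger one is meant.

How it is judged (in metres and radians):
On the way, in this order (a step that is already met when the one before it is completed fails the run):
1. the unit lies on its side flat on the bench, let go (angle between unit's own z axis and vertical between 1.5 and 1.64 rad and height (world z) of unit below 0.024 m and height (world z) of unit_tip below 0.026 m and contact force between unit and the fingers below 0.1 N), for 0.2 s.
2. the unit is fully home in its recess while the lid is still open (more than 60 degrees) (z of each of unit, unit_tip in the frame of case below 0.0305 m and z of unit_tip in the frame of case above 0.022 m and angle between the z axis of unit and the y axis of case, either way round below 0.06 rad and y of unit_tip in the frame of case between 0.045 and 0.061 m and x of unit_tip in the frame of case between -0.006 and 0.006 m and value of joint lid above 1.05 rad), for 0.2 s.
At the end, for the whole second after the job is handed in: The unit lies fully home in the recess, shank in the channel (its axis within 2.5 mm of the home height at both ends, within 3.4 degrees of the channel, 6 mm sideways and 8 mm lengthwise), at rest, and the lid is shut (under 0.04 rad) (z of each of unit, unit_tip in the frame of case below 0.0305 m and z of unit_tip in the frame of case above 0.022 m and angle between the z axis of unit and the y axis of case, either way round below 0.06 rad and y of unit_tip in the frame of case between 0.045 and 0.061 m and x of unit_tip in the frame of case between -0.006 and 0.006 m and value of joint lid below 0.04 rad and linear speed of unit below 0.02 m/s); the robot touches nothing.
It fails at once if the unit falls over or is dropped on the bench (moving faster than 0.7 m/s or turning faster than 8 rad/s out of the fingers) (contact force between unit and the fingers below 0.1 N and horizontal distance between unit and case above 0.1 m and (linear speed of unit above 0.7 m/s or angular speed of unit above 8 rad/s)).
It fails at once if the unit is dropped into the case from well above its rim (contact force between unit and the fingers below 0.1 N and height (world z) of unit above 0.06 m and linear speed of unit above 0.7 m/s).
It fails at once if the jar is pushed more than 30 mm from its place (distance of jar from where it was at the start of the episode above 0.03 m).
It fails at once if the screwdriver is pushed more than 30 mm from its place (distance of driver from where it was at the start of the episode above 0.03 m).
It fails at once if the bearing ring is pushed more than 30 mm from its place (distance of bearing from where it was at the start of the episode above 0.03 m).
It also fails if it takes over 72 s, if anything falls off the work surface, if the arm or the gripper's body presses on something with over 40 N, if the wrist force passes 120 N, or if a joint passes its speed limit or range.

### The arm

A 6-joint arm with a two-finger parallel gripper is mounted at the origin on the work surface. World frame = base frame: x ahead of the robot, y to its left, z up, the work surface at z = 0. Lengths are in mm, angles in rad, forces in N, time in s.
With the tool pointing down it reaches from about 350 to 975 mm from the base axis. Payload 7.1 kg.
Tool frame: the origin (TCP) lies on the mounting face of the last link; the fingertips stand 182 mm ahead of it and the grasp point (between the pads) lies 163 mm ahead of it (ctrl.tcp_to_tips is the distance from the TCP to the fingertips, in mm); z points along the fingers, y is the direction in which the jaws open and shut (so a half turn about z gives the same grasp; the last joint's range is limited). The gripper opens to 88 mm and grips with 3 to 60 N. Pads are 20 mm wide; open, the fingers measure 115 mm over their backs; the gripper's body (75 mm by 178 mm) begins 61 mm behind the grasp point.
Start: joints at [1.202, 0.423, 1.63, -0, 1.089, -0.019], TCP at [214.162, 587.147, 404.675] pointing down, gripper open.
Joint ranges: [-3, 3], [-0.9, 2.11], [0.09, 2.58], [-1.31, 4.45], [0.11, 2.69], [-2.54, 2.54]. Speed limits (rad/s): [2.39, 2.39, 3.01, 3.14, 3.14, 3.14].

### API

Orientations are given as a rotation vector (axis times angle).
In Python, from workcell import ctrl gives the robot as it stands. The module is installed in compiled form; this text tells all that it offers.
- The arm moves only by the tool send_rows, never from a script. Its argument "commands" is a list of rows, each an object with "translation": the shift along the world's x, y, z normalised to -1 to 1, where 1 is 0.1 m, a list of three; "twist": the turn, a rotation vector about the world's x, y, z normalised to -1 to 1, where 1 is 0.5 rad, a list of three. A call has exactly 10 rows; each row is the pose to reach, as a shift and turn from the pose commanded when the call began; what a row does not reach only later rows make up. A row lasts 1/10 s, in which the tool goes at most 50 mm and 8.59 degrees, less where a joint would pass 70% of its speed; a pose out of reach is approached as far as the arm can. A call with a number of a shift or a turn outside -1 to 1 is refused whole. A call with a gripper value outside its range is refused whole. "grip" is the closure, from -1 (fully open) to 1 (shut), set as the call begins (left out, the last holds). The fingers move at their own pace and stop on an object; the grip force is fixed at half the most. Time passes only in rows, so rows that repeat a pose let the fingers close, or fill a call up. It gives the time, the measured TCP pose, the force and the opening at its end, in the units of the state.
- ctrl.get_obs(): the state, without advancing time (a new reading comes with each control period).
- ctrl.get_image(name): name is "scene" or "top" or "wrist"; returns a dict with "img" (384x512x3 uint8, red, green, blue), "intrinsics" (3x3 intrinsics, pixels), "cam_to_world" (4x4, takes a point from camera to world coordinates). Camera axes: x right, y down, z forward; pixel columns grow to the right and rows downward; lengths in mm; the calibration is good to about 2 mm. A picture is of the moment at which its call begins. There is no depth.
- ctrl.close_job(): hands the job in, once; it reports no verdict.
The state is a dict: "t": time; "qpos": joint angles; "qvel": joint speeds; "joint_torque": joint torques, N m; "ee_pos": TCP position; "orientation": TCP orientation; "ft_force": force on the tool from outside, world axes, zero at the start; "moment": the same for the moment, N m; "width": finger opening in mm.
Only numpy, scipy, OpenCV 4.12 (cv2) and the standard library are available. Lean on these libraries where they do the work, as an engineer would, in place of code of your own. Each camera call takes 0.05 s, during which the arm holds its last target. There are 200 camera calls.

## Working session

There is one attempt and no reset: what is moved stays moved. The work goes in short steps, Python scripts to look and compute and a tool call to move; the robot and the scene stay as the last step left them, time stands still between calls to the robot, and variables do not carry over. Pictures are saved under pics/ and viewed, about 8 in all and at most 12, crops included, and the job is handed in when it is done.

Besides the shell and the picture viewer there is one more tool, called after ">>>" by a JSON object that holds its "api" and its "payload", one argument or row to a line. send_rows: Moves the arm, as the interface text tells. Its arguments: {"type":"object","properties":{"commands":{"type":"array","items":{"type":"object","properties":{"translation":{"type":"array","items":{"type":"number"}},"twist":{"type":"array","items":{"type":"number"}}}}},"grip":{"type":"number"}},"required":["commands"]}

```bash
mkdir -p pics; cat > h.py <<'E'
import numpy as np, cv2
from workcell import ctrl
def img(n):
    d=ctrl.get_image(n); return d["img"],np.array(d["intrinsics"]),np.array(d["cam_to_world"])
def ray(K,T,u,v):
    d=T[:3,:3]@np.linalg.solve(K,[u,v,1.]); return T[:3,3],d/np.linalg.norm(d)
def onz(K,T,u,v,z):
    o,d=ray(K,T,u,v); return o+d*(z-o[2])/d[2]
def tri(r):
    A=0;b=0
    for o,d in r:
        P=np.eye(3)-np.outer(d,d);A=A+P;b=b+P@o
    return np.linalg.solve(A,b)
def proj(K,T,p):
    q=np.linalg.inv(T)@np.append(p,1);q=K@q[:3];return q[:2]/q[2]
E
python3 - <<'E'
from h import *
ims=[]
for n in("scene","top"):
    i,K,T=img(n); ims.append(i); print(n,K.round(1).tolist(),T.round(3).tolist()); np.savez(f"{n}0.npz",i=i,K=K,T=T)
    cv2.imwrite(f"pics/{n}0.png",cv2.resize(i[:,:,::-1],(800,600)))
o=ctrl.get_obs();print(o)
E
```

```text
scene [[434.2, 0.0, 255.9], [0.0, 434.2, 192.5], [0.0, 0.0, 1.0]] [[-0.763, 0.491, -0.42, 1184.979], [0.646, 0.581, -0.495, 762.256], [0.001, -0.649, -0.761, 1197.66], [0.0, 0.0, 0.0, 1.0]]
top [[431.1, 0.0, 254.4], [0.0, 431.1, 188.7], [0.0, 0.0, 1.0]] [[0.027, -0.999, 0.047, 517.342], [-1.0, -0.027, -0.006, 48.346], [0.007, -0.047, -0.999, 1265.328], [0.0, 0.0, 0.0, 1.0]]
{'t': 0.1, 'qpos': array([ 1.20199440e+00,  4.23778159e-01,  1.63058541e+00, -2.70500892e-05,
        1.08860989e+00, -1.89621616e-02]), 'qvel': array([-0.00109856, -0.00119395, -0.00241312, -0.00019941, -0.00125202,
       -0.00015198]), 'joint_torque': array([ 3.92170859e-04, -5.45617318e+01, -2.74325305e+01,  6.44241041e-02,
        1.87839760e-02, -6.25319240e-05]), 'ee_pos': array([214.0860528 , 586.9317628 , 403.98174753]), 'orientation': array([-5.46667231e-01, -3.09341736e+00,  2.13541518e-03]), 'ft_force': array([-0.55215938, -0.132334  ,  0.36521081]), 'moment': array([-0.00165875, -0.00207409,  0.01899163]), 'width': 87.82058151410723}
```

View pics/scene0.png

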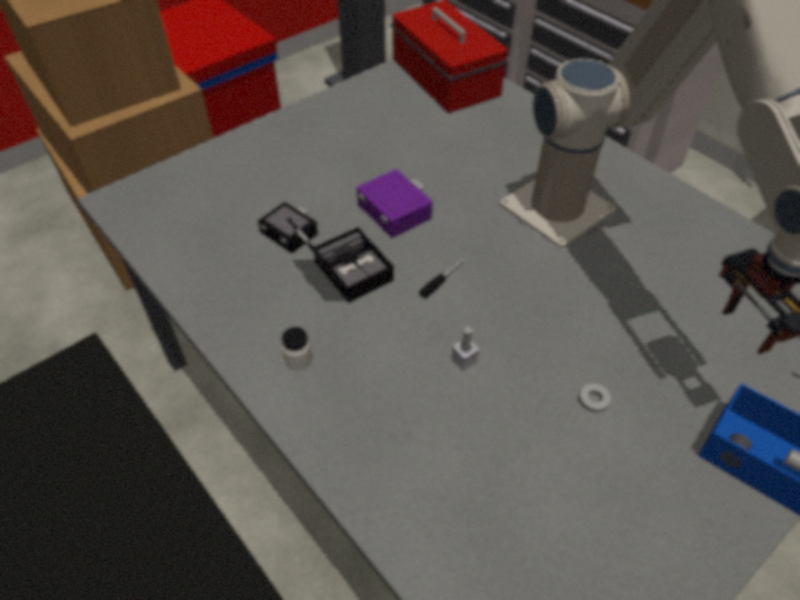

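View pics/top0.png

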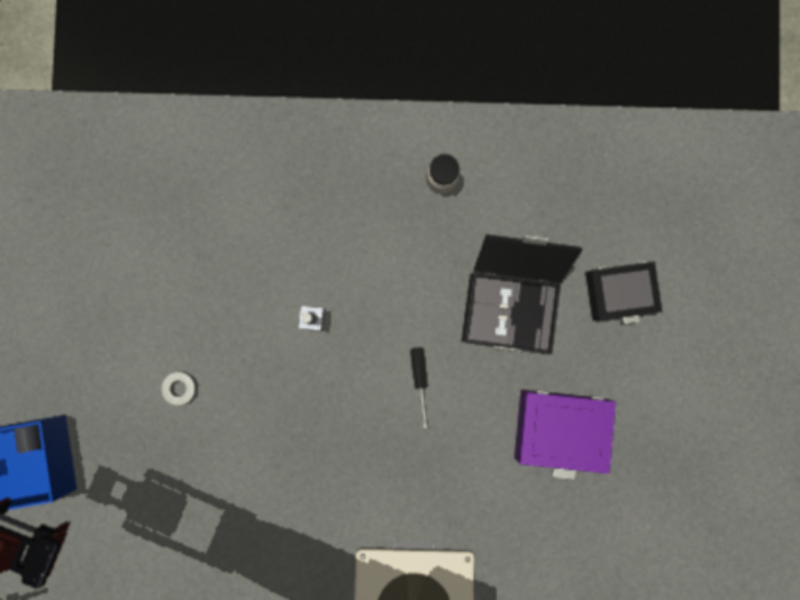

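Top view (800x600 px): the case-like things are the open black case at (512,313), a smaller black case at (625,290) and a purple case at (567,432). The only unit is at (311,318). I choose the larger, non-purple case at (512,313), and I'll check it in a close crop.

```bash
python3 - <<'E'
from h import *
d=np.load("top0.npz");i,K,T=d["i"],d["K"],d["T"]
a=cv2.resize(i[140:240,285:385],None,fx=4,fy=4,interpolation=cv2.INTER_CUBIC)
b=cv2.resize(i[185:225,180:220],None,fx=10,fy=10,interpolation=cv2.INTER_CUBIC)
cv2.imwrite("pics/crop1.png",np.hstack([a,b])[:,:,::-1])
# dark mask corners of case
g=cv2.cvtColor(i,cv2.COLOR_RGB2GRAY)
m=((g<60)*255).astype(np.uint8)
for c in cv2.findContours(m[140:240,285:430],cv2.RETR_EXTERNAL,2)[0]:
    if cv2.contourArea(c)>80: print(cv2.contourArea(c),(cv2.approxPolyDP(c,3,True)[:,0]+[285,140]).tolist())
m=((g>150)*255).astype(np.uint8)
n,l,s,c=cv2.connectedComponentsWithStats(m)
for k in range(1,n):
    if 20<s[k,4]<500: print(s[k].tolist(),c[k].round(2), onz(K,T,*c[k],40).round(1), onz(K,T,*c[k],110).round(1))
E
```

```text
1352.5 [[418, 168], [375, 174], [379, 203], [421, 199]]
2681.5 [[312, 150], [300, 180], [296, 217], [315, 220], [298, 217], [303, 178], [333, 181], [333, 192], [328, 197], [330, 214], [325, 221], [352, 225], [357, 182], [371, 159]]
[320, 184, 8, 13, 69] [322.88 189.57] [ 577.4 -153.7   40. ] [ 574.  -142.2  110. ]
[191, 196, 16, 15, 158] [197.11 202.91] [529.8 202.9  40. ] [529.1 194.  110. ]
[317, 202, 8, 13, 73] [320.56 208.32] [ 523.9 -148.1   40. ] [ 523.5 -136.9  110. ]
[399, 202, 10, 5, 29] [403.55 204.21] [ 541.9 -384.4   40. ] [ 540.5 -359.7  110. ]
[103, 238, 21, 21, 261] [113.18 248.25] [395.6 435.1  40. ] [402.5 413.  110. ]
[354, 300, 14, 7, 75] [360.49 302.75] [ 261.3 -265.9   40. ] [ 275.9 -248.   110. ]
```

View pics/crop1.png

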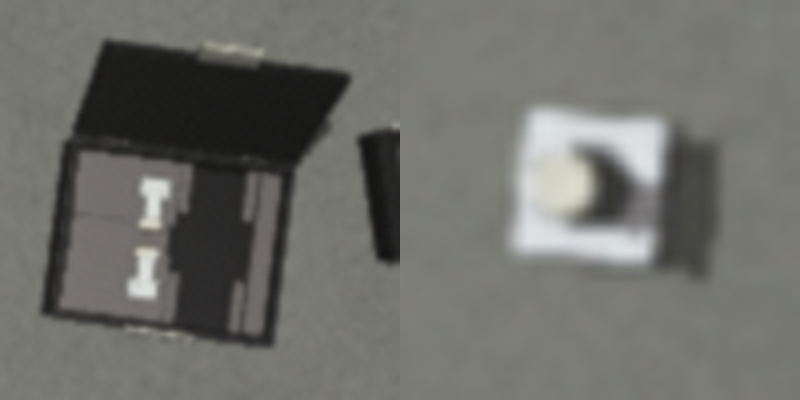

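```bash
python3 - <<'E'
from h import *
d=np.load("top0.npz");i,K,T=d["i"],d["K"],d["T"]
P=lambda u,v,z,c=(285,140),s=4: onz(K,T,c[0]+(u+.5)/s-.5,c[1]+(v+.5)/s-.5,z)
c=[P(*q,53) for q in((45,313),(272,345),(293,168),(70,143))]
for q in c: print(q.round(1))
for a,b in((0,1),(1,2),(2,3),(3,0)): 
    v=c[b]-c[a]; print("rim",np.linalg.norm(v).round(1),np.degrees(np.arctan2(v[1],v[0])).round(1))
print("ctr",np.mean(c,0).round(1))
for z in(150,165,180): 
    a,b=P(105,40,z),P(350,73,z); print(z,np.linalg.norm(a-b).round(1),a.round(1),b.round(1))
U=[P(u,v,50,(180,185),10) for u,v in((528,107),(665,120),(658,262),(514,248))]
U=[P(u-400,v,50,(180,185),10) for u,v in((528,107),(665,120),(658,262),(514,248))]
print("unit",np.mean(U,0).round(1))
for k in range(4):
    v=U[(k+1)%4]-U[k];print(np.linalg.norm(v).round(1),np.degrees(np.arctan2(v[1],v[0])).round(1))
print("tip",P(562-400,182,110,(180,185),10))
print(img("scene")[0].shape)
E
```

```text
[495.1 -77.2  53. ]
[ 477.  -237.2   53. ]
[ 601.9 -250.    53. ]
[615.2 -92.2  53. ]
rim 161.0 -96.5
rim 125.6 -5.9
rim 158.4 85.2
rim 121.1 172.9
ctr [ 547.3 -164.1   53. ]
150 160.9 [ 675.2 -102.3  150. ] [ 658.1 -262.3  150. ]
165 158.8 [ 673.1 -100.2  165. ] [ 656.2 -258.1  165. ]
180 156.6 [671.  -98.2 180. ] [ 654.3 -253.9  180. ]
unit [529.6 197.2  50. ]
38.8 -93.9
40.0 179.0
40.7 86.0
39.9 -3.7
tip [529.38364334 197.68860038 110.        ]
(384, 512, 3)
```

The crop confirms the choice: the case is open, with the white clip in it, and measures 160 x ~125 mm. Its centre is near (548,-164), yaw about -6°, lid about 1.93 rad. The unit is upright at (529.5,197.5), yaw about -4°. I'll approach it with the tool pointing +y and tilted 55°.

>>> {"api": "send_rows", "payload": {
  "commands": [
    {"translation": [0.05, -0.1, 0], "twist": [0, 0, -0.1]},
    {"translation": [0.1, -0.2, 0], "twist": [0, 0, -0.2]},
    {"translation": [0.15, -0.3, 0], "twist": [0, 0, -0.3]},
    {"translation": [0.2, -0.4, 0], "twist": [0, 0, -0.4]},
    {"translation": [0.25, -0.5, 0], "twist": [0, 0, -0.5]},
    {"translation": [0.3, -0.6, 0], "twist": [0, 0, -0.6]},
    {"translation": [0.35, -0.7, 0], "twist": [0, 0, -0.7]},
    {"translation": [0.4, -0.8, 0], "twist": [0, 0, -0.8]},
    {"translation": [0.45, -0.9, 0], "twist": [0, 0, -0.9]},
    {"translation": [0.5, -1, 0], "twist": [0, 0, -1]}
  ],
  "grip": -1
}}

```text
t: 1.15
ee_pos: [264.3, 486.6, 404.4]
orientation: [-1.298, -2.861, 0.001]
ft_force: [-0.2, -0.3, 0.2]
width: 87.9
```

>>> {"api": "send_rows", "payload": {
  "commands": [
    {"translation": [0.05, -0.1, 0], "twist": [0, 0, -0.1]},
    {"translation": [0.1, -0.2, 0], "twist": [0, 0, -0.2]},
    {"translation": [0.15, -0.3, 0], "twist": [0, 0, -0.3]},
    {"translation": [0.2, -0.4, 0], "twist": [0, 0, -0.4]},
    {"translation": [0.25, -0.5, 0], "twist": [0, 0, -0.5]},
    {"translation": [0.3, -0.6, 0], "twist": [0, 0, -0.6]},
    {"translation": [0.35, -0.7, 0], "twist": [0, 0, -0.7]},
    {"translation": [0.4, -0.8, 0], "twist": [0, 0, -0.8]},
    {"translation": [0.45, -0.9, 0], "twist": [0, 0, -0.9]},
    {"translation": [0.5, -1, 0], "twist": [0, 0, -1]}
  ]
}}

```text
t: 2.15
ee_pos: [314.4, 386.5, 404.6]
orientation: [-1.967, -2.45, 0.0]
ft_force: [0.1, 0.1, -0.6]
width: 87.8
```

>>> {"api": "send_rows", "payload": {
  "commands": [
    {"translation": [0.05, -0.1, 0], "twist": [0, 0, -0.06]},
    {"translation": [0.1, -0.2, 0], "twist": [0, 0, -0.12]},
    {"translation": [0.15, -0.3, 0], "twist": [0, 0, -0.18]},
    {"translation": [0.2, -0.4, 0], "twist": [0, 0, -0.24]},
    {"translation": [0.25, -0.5, 0], "twist": [0, 0, -0.3]},
    {"translation": [0.3, -0.6, 0], "twist": [0, 0, -0.36]},
    {"translation": [0.35, -0.7, 0], "twist": [0, 0, -0.42]},
    {"translation": [0.4, -0.8, 0], "twist": [0, 0, -0.48]},
    {"translation": [0.45, -0.9, 0], "twist": [0, 0, -0.54]},
    {"translation": [0.5, -1, 0], "twist": [0, 0, -0.58]}
  ]
}}

```text
t: 3.15
ee_pos: [364.6, 286.3, 404.7]
orientation: [2.299, 2.141, 0.0]
ft_force: [1.0, -0.6, -0.9]
width: 88.2
```

>>> {"api": "send_rows", "payload": {
  "commands": [
    {"translation": [0.05, -0.1, -0.08], "twist": [0.096, -0.007, 0]},
    {"translation": [0.1, -0.2, -0.15], "twist": [0.192, -0.013, 0]},
    {"translation": [0.15, -0.3, -0.23], "twist": [0.288, -0.02, 0]},
    {"translation": [0.2, -0.4, -0.3], "twist": [0.384, -0.027, 0]},
    {"translation": [0.25, -0.5, -0.38], "twist": [0.48, -0.034, 0]},
    {"translation": [0.3, -0.6, -0.46], "twist": [0.576, -0.04, 0]},
    {"translation": [0.35, -0.7, -0.53], "twist": [0.672, -0.047, 0]},
    {"translation": [0.4, -0.8, -0.61], "twist": [0.768, -0.054, 0]},
    {"translation": [0.45, -0.9, -0.68], "twist": [0.864, -0.06, 0]},
    {"translation": [0.5, -1, -0.76], "twist": [0.96, -0.067, 0]}
  ]
}}

```text
t: 4.15
ee_pos: [414.6, 186.3, 328.6]
orientation: [-2.026, -1.889, -0.5]
ft_force: [0.0, -0.0, 0.9]
width: 87.6
```

>>> {"api": "send_rows", "payload": {
  "commands": [
    {"translation": [0.05, -0.1, -0.08], "twist": [0.096, -0.007, 0]},
    {"translation": [0.1, -0.2, -0.15], "twist": [0.192, -0.013, 0]},
    {"translation": [0.15, -0.3, -0.23], "twist": [0.288, -0.02, 0]},
    {"translation": [0.2, -0.4, -0.3], "twist": [0.384, -0.027, 0]},
    {"translation": [0.25, -0.5, -0.38], "twist": [0.48, -0.034, 0]},
    {"translation": [0.3, -0.6, -0.46], "twist": [0.576, -0.04, 0]},
    {"translation": [0.35, -0.7, -0.53], "twist": [0.672, -0.047, 0]},
    {"translation": [0.4, -0.8, -0.61], "twist": [0.768, -0.054, 0]},
    {"translation": [0.45, -0.9, -0.68], "twist": [0.864, -0.06, 0]},
    {"translation": [0.5, -1, -0.76], "twist": [0.96, -0.067, 0]}
  ]
}}

```text
t: 5.15
ee_pos: [464.6, 86.2, 252.5]
orientation: [-1.707, -1.592, -0.895]
ft_force: [0.2, 0.0, -0.1]
width: 87.8
```

>>> {"api": "send_rows", "payload": {
  "commands": [
    {"translation": [0.1, -0.2, 0]},
    {"translation": [0.2, -0.4, 0]},
    {"translation": [0.3, -0.6, 0]},
    {"translation": [0.4, -0.8, 0]},
    {"translation": [0.5, -0.92, 0]},
    {"translation": [0.5, -0.92, -0.15]},
    {"translation": [0.5, -0.92, -0.3]},
    {"translation": [0.5, -0.92, -0.45]},
    {"translation": [0.5, -0.92, -0.6]},
    {"translation": [0.5, -0.92, -0.76]}
  ]
}}

```text
validation failed for argument at $.co...
```

```bash
python3 - <<'E'
from h import *
o=ctrl.get_obs();print(o["t"],o["qpos"].round(2),o["ee_pos"].round(1),o["orientation"].round(3))
i,K,T=img("wrist");np.savez("w1.npz",i=i,K=K,T=T)
t,_,_=img("top")
cv2.imwrite("pics/w1.png",np.hstack([i,t[100:292,150:406].repeat(2,0).repeat(2,1)][:1]+[cv2.resize(t[110:302,140:331],(382,384))])[:,:,::-1][:, :800])
E
```

```text
5.15 [-0.07  0.56  2.09  1.26  1.04 -1.  ] [464.6  86.2 252.5] [-1.707 -1.592 -0.895]
```

View pics/w1.png

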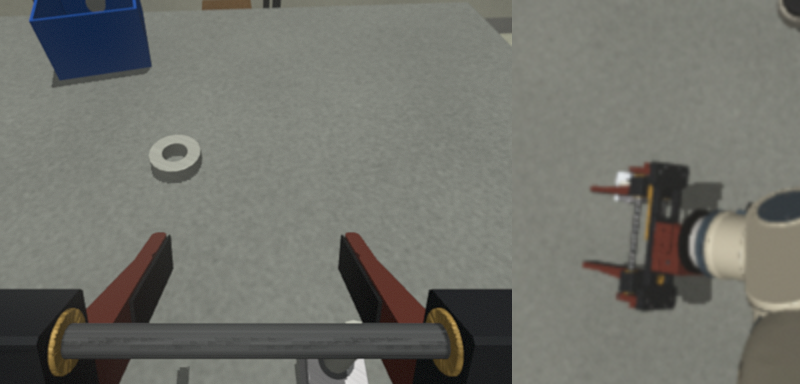

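The wrist view shows the jaws over the scene, with the unit at the lower edge, about (335,360), and the bearing at (175,158). The third row set was refused because a twist is needed in each row, so I'll resend it.

>>> {"api": "send_rows", "payload": {
  "commands": [
    {"translation": [0.1, -0.2, 0], "twist": [0, 0, 0]},
    {"translation": [0.2, -0.4, 0], "twist": [0, 0, 0]},
    {"translation": [0.3, -0.6, 0], "twist": [0, 0, 0]},
    {"translation": [0.4, -0.8, 0], "twist": [0, 0, 0]},
    {"translation": [0.5, -0.92, 0], "twist": [0, 0, 0]},
    {"translation": [0.5, -0.92, -0.15], "twist": [0, 0, 0]},
    {"translation": [0.5, -0.92, -0.3], "twist": [0, 0, 0]},
    {"translation": [0.5, -0.92, -0.45], "twist": [0, 0, 0]},
    {"translation": [0.5, -0.92, -0.6], "twist": [0, 0, 0]},
    {"translation": [0.5, -0.92, -0.76], "twist": [0, 0, 0]}
  ]
}}

```text
t: 6.25
ee_pos: [513.5, -4.1, 174.9]
orientation: [-1.706, -1.593, -0.89]
ft_force: [1.1, -1.0, -0.2]
width: 88.1
```

```bash
python3 - <<'E'
from h import *
o=ctrl.get_obs();print(o["t"],o["qpos"].round(2),o["ee_pos"].round(1),o["orientation"].round(3))
i,K,T=img("wrist");np.savez("w2.npz",i=i,K=K,T=T)
for p in([529.5,197.5,0],[529.5,197.5,50],[529.5,197.5,110]): 
    q=proj(K,T,np.array(p,float)); print(q.round(1)); cv2.circle(i,tuple(int(v) for v in q),3,(255,0,0),-1)
cv2.imwrite("pics/w2.png",i[:,:,::-1])
E
```

```text
6.25 [-0.23  0.76  1.96  1.15  1.09 -1.09] [513.5  -4.1 174.9] [-1.706 -1.593 -0.89 ]
[258.1 233.6]
[258.5 194.8]
[259.4 125.8]
```

View pics/w2.png

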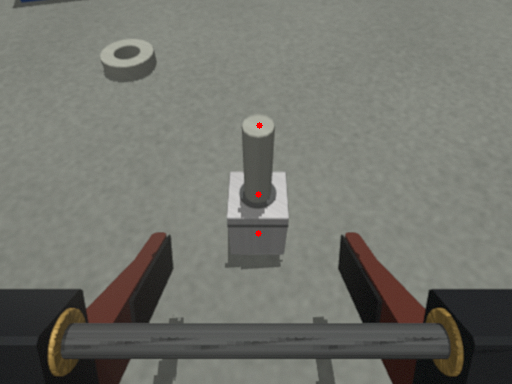

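The wrist view shows the unit square on and centred between the jaws: tip (259,125), body (258,195-250). The projected estimate agrees with it. Next: advance 80 mm along the tool, grip, then lift.

>>> {"api": "send_rows", "payload": {
  "commands": [
    {"translation": [0.005, 0.07, -0.05], "twist": [0, 0, 0]},
    {"translation": [0.01, 0.14, -0.1], "twist": [0, 0, 0]},
    {"translation": [0.015, 0.21, -0.15], "twist": [0, 0, 0]},
    {"translation": [0.02, 0.28, -0.2], "twist": [0, 0, 0]},
    {"translation": [0.025, 0.35, -0.25], "twist": [0, 0, 0]},
    {"translation": [0.03, 0.42, -0.3], "twist": [0, 0, 0]},
    {"translation": [0.035, 0.49, -0.35], "twist": [0, 0, 0]},
    {"translation": [0.04, 0.56, -0.4], "twist": [0, 0, 0]},
    {"translation": [0.045, 0.61, -0.43], "twist": [0, 0, 0]},
    {"translation": [0.05, 0.66, -0.46], "twist": [0, 0, 0]}
  ]
}}

```text
t: 7.3
ee_pos: [519.2, 61.6, 130.4]
orientation: [-1.707, -1.593, -0.892]
ft_force: [0.2, 0.4, 0.0]
width: 87.7
```

>>> {"api": "send_rows", "payload": {
  "commands": [
    {"translation": [0, 0, 0], "twist": [0, 0, 0]},
    {"translation": [0, 0, 0], "twist": [0, 0, 0]},
    {"translation": [0, 0, 0], "twist": [0, 0, 0]},
    {"translation": [0, 0, 0], "twist": [0, 0, 0]},
    {"translation": [0, 0, 0], "twist": [0, 0, 0]},
    {"translation": [0, 0, 0], "twist": [0, 0, 0]},
    {"translation": [0, 0, 0], "twist": [0, 0, 0]},
    {"translation": [0, 0, 0], "twist": [0, 0, 0]},
    {"translation": [0, 0, 0], "twist": [0, 0, 0]},
    {"translation": [0, 0, 0], "twist": [0, 0, 0]}
  ],
  "grip": 1
}}

```text
t: 8.3
ee_pos: [519.2, 61.1, 130.8]
orientation: [-1.707, -1.593, -0.892]
ft_force: [-0.1, -2.5, 2.2]
width: 39.8
```

>>> {"api": "send_rows", "payload": {
  "commands": [
    {"translation": [0, 0, 0.1], "twist": [0, 0, 0]},
    {"translation": [0, 0, 0.2], "twist": [0, 0, 0]},
    {"translation": [0.004, 0.06, 0.26], "twist": [-0.098, 0.007, 0]},
    {"translation": [0.008, 0.12, 0.31], "twist": [-0.196, 0.014, 0]},
    {"translation": [0.012, 0.17, 0.37], "twist": [-0.294, 0.021, 0]},
    {"translation": [0.016, 0.23, 0.43], "twist": [-0.392, 0.028, 0]},
    {"translation": [0.02, 0.29, 0.49], "twist": [-0.489, 0.034, 0]},
    {"translation": [0.025, 0.35, 0.54], "twist": [-0.587, 0.041, 0]},
    {"translation": [0.029, 0.41, 0.6], "twist": [-0.685, 0.048, 0]},
    {"translation": [0.033, 0.47, 0.65], "twist": [-0.783, 0.055, 0]}
  ]
}}

```text
t: 9.3
ee_pos: [522.3, 108.5, 196.7]
orientation: [-1.971, -1.84, -0.576]
ft_force: [-0.5, 0.4, -3.1]
width: 39.6
```

>>> {"api": "send_rows", "payload": {
  "commands": [
    {"translation": [0.004, 0.06, 0.03], "twist": [-0.078, 0.006, 0]},
    {"translation": [0.008, 0.12, 0.06], "twist": [-0.157, 0.011, 0]},
    {"translation": [0.012, 0.18, 0.085], "twist": [-0.235, 0.017, 0]},
    {"translation": [0.016, 0.24, 0.11], "twist": [-0.313, 0.022, 0]},
    {"translation": [0.02, 0.3, 0.135], "twist": [-0.392, 0.028, 0]},
    {"translation": [0.025, 0.36, 0.16], "twist": [-0.47, 0.033, 0]},
    {"translation": [0.03, 0.42, 0.18], "twist": [-0.548, 0.039, 0]},
    {"translation": [0.035, 0.48, 0.2], "twist": [-0.626, 0.044, 0]},
    {"translation": [0.039, 0.55, 0.22], "twist": [-0.705, 0.05, 0]},
    {"translation": [0.043, 0.61, 0.24], "twist": [-0.783, 0.055, 0]}
  ]
}}

```text
t: 10.3
ee_pos: [526.3, 169.5, 220.5]
orientation: [-2.205, -2.057, -0.194]
ft_force: [0.3, -0.4, -3.5]
width: 39.9
```

>>> {"api": "send_rows", "payload": {
  "commands": [
    {"translation": [0.004, 0.065, 0.01], "twist": [-0.078, 0.006, 0]},
    {"translation": [0.008, 0.13, 0.02], "twist": [-0.157, 0.011, 0]},
    {"translation": [0.012, 0.195, 0.025], "twist": [-0.235, 0.017, 0]},
    {"translation": [0.017, 0.26, 0.03], "twist": [-0.313, 0.022, 0]},
    {"translation": [0.022, 0.33, 0.03], "twist": [-0.392, 0.028, 0]},
    {"translation": [0.027, 0.395, 0.025], "twist": [-0.47, 0.033, 0]},
    {"translation": [0.032, 0.46, 0.02], "twist": [-0.548, 0.039, 0]},
    {"translation": [0.037, 0.525, 0.01], "twist": [-0.626, 0.044, 0]},
    {"translation": [0.041, 0.59, 0], "twist": [-0.705, 0.05, 0]},
    {"translation": [0.046, 0.655, -0.015], "twist": [-0.783, 0.055, 0]}
  ]
}}

```text
t: 11.3
ee_pos: [531.0, 234.9, 218.9]
orientation: [2.183, 2.035, -0.238]
ft_force: [0.4, 0.5, -3.7]
width: 40.1
```

>>> {"api": "send_rows", "payload": {
  "commands": [
    {"translation": [0.004, 0.06, -0.02], "twist": [-0.078, 0.006, 0]},
    {"translation": [0.008, 0.12, -0.04], "twist": [-0.157, 0.011, 0]},
    {"translation": [0.012, 0.18, -0.06], "twist": [-0.235, 0.017, 0]},
    {"translation": [0.016, 0.24, -0.085], "twist": [-0.313, 0.022, 0]},
    {"translation": [0.02, 0.3, -0.11], "twist": [-0.392, 0.028, 0]},
    {"translation": [0.025, 0.36, -0.14], "twist": [-0.47, 0.033, 0]},
    {"translation": [0.03, 0.42, -0.17], "twist": [-0.548, 0.039, 0]},
    {"translation": [0.034, 0.48, -0.2], "twist": [-0.626, 0.044, 0]},
    {"translation": [0.038, 0.54, -0.23], "twist": [-0.705, 0.05, 0]},
    {"translation": [0.042, 0.6, -0.264], "twist": [-0.783, 0.055, 0]}
  ]
}}

```text
t: 12.3
ee_pos: [535.3, 294.9, 192.4]
orientation: [1.947, 1.814, -0.611]
ft_force: [-0.4, -1.0, -2.7]
width: 39.7
```

```bash
python3 - <<'E'
from h import *
from scipy.spatial.transform import Rotation as R
o=ctrl.get_obs();r=R.from_rotvec(o["orientation"]).as_matrix();print(o["t"],o["ee_pos"].round(1),r.round(3).tolist(),o["ee_pos"]+168*r[:,2],o["ft_force"],o["moment"],o["width"])
i,K,T=img("scene"); j,_,_=img("wrist"); cv2.imwrite("pics/s2.png",np.hstack([cv2.resize(i[160:280,230:350],(384,384)),cv2.resize(j,(416,384))])[:,:,::-1])
E
```

```text
12.3 [535.3 294.9 192.4] [[0.058, 0.998, -0.04], [0.818, -0.07, -0.57], [-0.572, 0.0, -0.82]] [528.58725862 199.1055664   54.59452534] [-0.43747671 -1.01246184 -2.6779347 ] [ 0.48465219  0.03463639 -0.01033634] 39.68410966814731
```

View pics/s2.png

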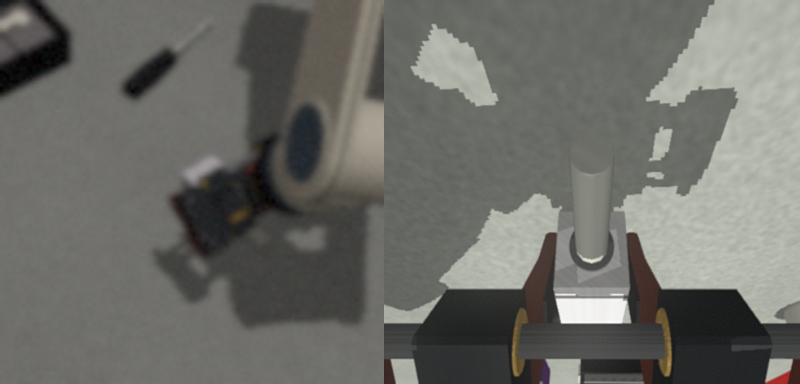

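The wrist picture (right half) shows the unit held square, with the shank level between the jaws at about (590,165-260). Next I'll lower it.

>>> {"api": "send_rows", "payload": {
  "commands": [
    {"translation": [0, 0, -0.06], "twist": [0, 0, 0]},
    {"translation": [0, 0, -0.12], "twist": [0, 0, 0]},
    {"translation": [0, 0, -0.17], "twist": [0, 0, 0]},
    {"translation": [0, 0, -0.21], "twist": [0, 0, 0]},
    {"translation": [0, 0, -0.25], "twist": [0, 0, 0]},
    {"translation": [0, 0, -0.28], "twist": [0, 0, 0]},
    {"translation": [0, 0, -0.3], "twist": [0, 0, 0]},
    {"translation": [0, 0, -0.32], "twist": [0, 0, 0]},
    {"translation": [0, 0, -0.33], "twist": [0, 0, 0]},
    {"translation": [0, 0, -0.34], "twist": [0, 0, 0]}
  ]
}}

```text
t: 13.4
ee_pos: [535.6, 295.0, 159.6]
orientation: [1.946, 1.814, -0.613]
ft_force: [-5.7, 3.8, 20.1]
width: 39.8
```

>>> {"api": "send_rows", "payload": {
  "commands": [
    {"translation": [0, 0, 0.003], "twist": [0, 0, 0]},
    {"translation": [0, 0, 0.006], "twist": [0, 0, 0]},
    {"translation": [0, 0, 0.01], "twist": [0, 0, 0]},
    {"translation": [0, 0, 0.01], "twist": [0, 0, 0]},
    {"translation": [0, 0, 0.01], "twist": [0, 0, 0]},
    {"translation": [0, 0, 0.01], "twist": [0, 0, 0]},
    {"translation": [0, 0, 0.01], "twist": [0, 0, 0]},
    {"translation": [0, 0, 0.01], "twist": [0, 0, 0]},
    {"translation": [0, 0, 0.01], "twist": [0, 0, 0]},
    {"translation": [0, 0, 0.01], "twist": [0, 0, 0]}
  ]
}}

```text
t: 14.4
ee_pos: [535.6, 294.8, 159.7]
orientation: [1.946, 1.815, -0.612]
ft_force: [-3.0, 0.8, 7.5]
width: 39.9
```

>>> {"api": "send_rows", "payload": {
  "commands": [
    {"translation": [0, 0, 0], "twist": [0, 0, 0]},
    {"translation": [0, 0, 0], "twist": [0, 0, 0]},
    {"translation": [0, 0, 0], "twist": [0, 0, 0]},
    {"translation": [0, 0, 0], "twist": [0, 0, 0]},
    {"translation": [0, 0, 0], "twist": [0, 0, 0]},
    {"translation": [0, 0, 0], "twist": [0, 0, 0]},
    {"translation": [0, 0, 0], "twist": [0, 0, 0]},
    {"translation": [0, 0, 0], "twist": [0, 0, 0]},
    {"translation": [0, 0, 0], "twist": [0, 0, 0]},
    {"translation": [0, 0, 0], "twist": [0, 0, 0]}
  ],
  "grip": -0.2
}}

```text
t: 15.4
ee_pos: [535.5, 294.6, 158.8]
orientation: [1.946, 1.816, -0.611]
ft_force: [-0.8, -0.2, 0.0]
width: 52.9
```

```bash
python3 - <<'E'
from h import *
from scipy.spatial.transform import Rotation as R
o=ctrl.get_obs();r=R.from_rotvec(o["orientation"]).as_matrix();print(o["t"],o["ee_pos"].round(1),o["ft_force"],o["width"],o["qpos"].round(2))
j,K,T=img("wrist"); np.savez("w3.npz",i=j,K=K,T=T)
tip=np.array([528.8+.07*78,199.1+78,20]); print(proj(K,T,tip).round(1))
cv2.imwrite("pics/w3.png",j[:,:,::-1])
E
```

```text
15.4 [535.5 294.6 158.8] [-0.8043172  -0.21460438  0.02336693] 52.8604650223681 [ 0.58  0.83  1.65 -0.53  1.12  0.99]
[255.4 149. ]
```

View pics/w3.png

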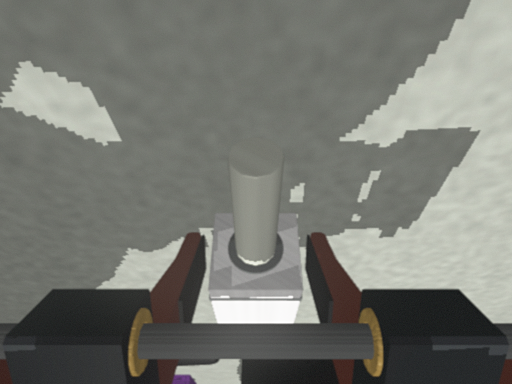

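The picture shows the unit lying flat between the open jaws: shank (231-283,148-265), body (212-300,213-325). The contact force is zero, so step 1 is met. Next: bring the tool up to 11° past vertical about the unit, and regrip nearer the middle of the body.

>>> {"api": "send_rows", "payload": {
  "commands": [
    {"translation": [-0.005, -0.072, 0.04], "twist": [0.084, -0.006, 0]},
    {"translation": [-0.01, -0.144, 0.078], "twist": [0.168, -0.012, 0]},
    {"translation": [-0.015, -0.216, 0.114], "twist": [0.251, -0.018, 0]},
    {"translation": [-0.02, -0.288, 0.147], "twist": [0.335, -0.024, 0]},
    {"translation": [-0.025, -0.36, 0.177], "twist": [0.419, -0.03, 0]},
    {"translation": [-0.03, -0.432, 0.204], "twist": [0.503, -0.035, 0]},
    {"translation": [-0.035, -0.504, 0.227], "twist": [0.587, -0.041, 0]},
    {"translation": [-0.04, -0.576, 0.246], "twist": [0.67, -0.047, 0]},
    {"translation": [-0.045, -0.648, 0.261], "twist": [0.754, -0.053, 0]},
    {"translation": [-0.05, -0.72, 0.273], "twist": [0.838, -0.059, 0]}
  ]
}}

```text
t: 16.45
ee_pos: [530.6, 222.3, 186.3]
orientation: [2.199, 2.052, -0.205]
ft_force: [0.4, 0.2, -0.7]
width: 53.0
```

>>> {"api": "send_rows", "payload": {
  "commands": [
    {"translation": [0, 0, 0], "twist": [0, 0, 0]},
    {"translation": [0, 0, 0], "twist": [0, 0, 0]},
    {"translation": [0, 0, 0], "twist": [0, 0, 0]},
    {"translation": [0, 0, 0], "twist": [0, 0, 0]},
    {"translation": [0, 0, 0], "twist": [0, 0, 0]},
    {"translation": [0, 0, 0], "twist": [0, 0, 0]},
    {"translation": [0, 0, 0], "twist": [0, 0, 0]},
    {"translation": [0, 0, 0], "twist": [0, 0, 0]},
    {"translation": [0, 0, 0], "twist": [0, 0, 0]},
    {"translation": [0, 0, 0], "twist": [0, 0, 0]}
  ],
  "grip": 1
}}

```text
t: 17.45
ee_pos: [530.6, 222.6, 186.2]
orientation: [2.198, 2.051, -0.207]
ft_force: [0.1, -4.1, 5.0]
width: 39.8
```

```bash
python3 - <<'E'
from h import *
from scipy.spatial.transform import Rotation as R
d=np.load("w3.npz");print("tip top w3",onz(d["K"],d["T"],256,149,29).round(1))
o=ctrl.get_obs();r=R.from_rotvec(o["orientation"]).as_matrix();print(o["t"],o["ee_pos"].round(1),r.round(3).tolist(),o["ft_force"],o["width"],(o["ee_pos"]+168*r[:,2]).round(1))
j,K,T=img("wrist"); np.savez("w4.npz",i=j,K=K,T=T)
g=cv2.cvtColor(j,cv2.COLOR_RGB2GRAY); print([int(x) for x in g[60:260:4,256]])
for s in(70,75,80,85,90): print(s, proj(K,T,o["ee_pos"]+168*r[:,2]+s*np.array([.07,.998,0])+[0,0,9]).round(1))
E
```

```text
tip top w3 [535. 286.  29.]
17.45 [530.6 222.6 186.2] [[0.068, 0.998, -0.013], [0.98, -0.069, -0.186], [-0.187, -0.0, -0.982]] [ 0.10752368 -4.13249543  5.04747849] 39.79885708819399 [528.4 191.3  21.2]
[161, 160, 164, 165, 168, 170, 169, 111, 115, 228, 226, 225, 224, 224, 224, 223, 222, 222, 222, 222, 222, 221, 220, 219, 219, 218, 218, 217, 217, 214, 215, 211, 213, 211, 207, 126, 128, 125, 125, 124, 124, 120, 123, 98, 56, 88, 96, 99, 136, 136]
70 [255.3 131.1]
75 [255.4 117.5]
80 [255.4 103.4]
85 [255.4  88.8]
90 [255.4  73.5]
```

>>> {"api": "send_rows", "payload": {
  "commands": [
    {"translation": [0, 0, 0.1], "twist": [0, 0, 0]},
    {"translation": [0, 0, 0.2], "twist": [0, 0, 0]},
    {"translation": [0, 0, 0.3], "twist": [0.04, -0.003, 0]},
    {"translation": [0, 0, 0.4], "twist": [0.09, -0.006, 0]},
    {"translation": [0, 0, 0.5], "twist": [0.14, -0.01, -0.01]},
    {"translation": [0, -0.08, 0.6], "twist": [0.19, -0.013, -0.02]},
    {"translation": [0, -0.16, 0.7], "twist": [0.24, -0.017, -0.03]},
    {"translation": [0, -0.24, 0.8], "twist": [0.29, -0.02, -0.045]},
    {"translation": [0, -0.32, 0.9], "twist": [0.34, -0.024, -0.06]},
    {"translation": [0, -0.4, 1.0], "twist": [0.379, -0.027, -0.074]}
  ]
}}

```text
t: 18.5
ee_pos: [530.4, 182.4, 287.2]
orientation: [-2.332, -2.097, -0.002]
ft_force: [0.7, 0.3, -3.0]
width: 39.6
```

>>> {"api": "send_rows", "payload": {
  "commands": [
    {"translation": [0.014, -0.095, 0], "twist": [0, 0, 0]},
    {"translation": [0.028, -0.19, 0], "twist": [0, 0, 0]},
    {"translation": [0.042, -0.285, 0], "twist": [0, 0, 0]},
    {"translation": [0.056, -0.38, 0], "twist": [0, 0, 0]},
    {"translation": [0.07, -0.475, 0], "twist": [0, 0, 0]},
    {"translation": [0.084, -0.57, 0], "twist": [0, 0, 0]},
    {"translation": [0.098, -0.665, 0], "twist": [0, 0, 0]},
    {"translation": [0.112, -0.76, 0], "twist": [0, 0, 0]},
    {"translation": [0.126, -0.855, 0], "twist": [0, 0, 0]},
    {"translation": [0.14, -0.95, 0], "twist": [0, 0, 0]}
  ]
}}

```text
t: 19.5
ee_pos: [544.7, 86.8, 286.1]
orientation: [-2.333, -2.098, 0.001]
ft_force: [-0.5, -0.6, -3.5]
width: 39.9
```

>>> {"api": "send_rows", "payload": {
  "commands": [
    {"translation": [0, -0.095, 0], "twist": [0, 0, 0]},
    {"translation": [0, -0.19, 0], "twist": [0, 0, 0]},
    {"translation": [0, -0.285, 0], "twist": [0, 0, 0]},
    {"translation": [0, -0.38, 0], "twist": [0, 0, 0]},
    {"translation": [0, -0.475, 0], "twist": [0, 0, 0]},
    {"translation": [0, -0.57, 0], "twist": [0, 0, 0]},
    {"translation": [0, -0.665, 0], "twist": [0, 0, 0]},
    {"translation": [0, -0.76, 0], "twist": [0, 0, 0]},
    {"translation": [0, -0.855, 0], "twist": [0, 0, 0]},
    {"translation": [0, -0.95, 0], "twist": [0, 0, 0]}
  ]
}}

```text
t: 20.5
ee_pos: [544.6, -8.1, 286.1]
orientation: [-2.333, -2.098, 0.001]
ft_force: [-0.5, -0.3, -2.4]
width: 39.9
```

>>> {"api": "send_rows", "payload": {
  "commands": [
    {"translation": [0, -0.095, 0], "twist": [0, 0, 0]},
    {"translation": [0, -0.19, 0], "twist": [0, 0, 0]},
    {"translation": [0, -0.285, 0], "twist": [0, 0, 0]},
    {"translation": [0, -0.38, 0], "twist": [0, 0, 0]},
    {"translation": [0, -0.475, 0], "twist": [0, 0, 0]},
    {"translation": [0, -0.57, 0], "twist": [0, 0, 0]},
    {"translation": [0, -0.665, 0], "twist": [0, 0, 0]},
    {"translation": [0, -0.76, 0], "twist": [0, 0, 0]},
    {"translation": [0, -0.855, 0], "twist": [0, 0, 0]},
    {"translation": [0, -0.95, 0], "twist": [0, 0, 0]}
  ]
}}

```text
t: 21.5
ee_pos: [544.6, -103.2, 286.1]
orientation: [-2.333, -2.098, 0.001]
ft_force: [-1.2, 0.3, -2.0]
width: 39.5
```

>>> {"api": "send_rows", "payload": {
  "commands": [
    {"translation": [0, -0.095, 0], "twist": [0, 0, 0]},
    {"translation": [0, -0.19, 0], "twist": [0, 0, 0]},
    {"translation": [0, -0.285, 0], "twist": [0, 0, 0]},
    {"translation": [0, -0.38, 0], "twist": [0, 0, 0]},
    {"translation": [0, -0.475, 0], "twist": [0, 0, 0]},
    {"translation": [0, -0.57, 0], "twist": [0, 0, 0]},
    {"translation": [0, -0.665, 0], "twist": [0, 0, 0]},
    {"translation": [0, -0.76, 0], "twist": [0, 0, 0]},
    {"translation": [0, -0.855, 0], "twist": [0, 0, 0]},
    {"translation": [0, -0.95, 0], "twist": [0, 0, 0]}
  ]
}}

```text
t: 22.5
ee_pos: [544.6, -198.1, 286.1]
orientation: [-2.333, -2.098, 0.001]
ft_force: [0.5, 0.0, -3.5]
width: 39.8
```

```bash
cat >> h.py <<'E'
from scipy.spatial.transform import Rotation as R
def tcp():
    o=ctrl.get_obs();r=R.from_rotvec(o["orientation"]).as_matrix();print("t",round(o["t"],2),o["ee_pos"].round(1),r.round(3).tolist(),"F",o["ft_force"].round(1),"w",round(o["width"],1));return o["ee_pos"],r
C=np.array([548,-164.5,0.]);YAW=np.radians(-6.1)
def case(x,y,z): c,s=np.cos(YAW),np.sin(YAW); return C+np.array([c*x-s*y,s*x+c*y,z])
E
python3 - <<'E'
from h import *
p,r=tcp(); ax=p+169.2*r[:,2]; print("axis",ax)
j,K,T=img("wrist"); np.savez("w5.npz",i=j,K=K,T=T);print(T.round(2).tolist())
k=j.copy()
for q in((64,-80,53),(64,80,53),(-64,80,53),(-64,-80,53),(0,14,40),(0,53,28),(58,80,53),(-58,74,53),(58,74,53)):
    u=proj(K,T,case(*q)); print(q,u.round(1)); cv2.circle(k,tuple(int(v) for v in u),2,(255,0,0),-1)
cv2.imwrite("pics/w5.png",cv2.resize(k,(800,600))[:,:,::-1])
E
```

```text
t 22.5 [ 544.6 -198.1  286.1] [[0.106, 0.994, -0.003], [0.994, -0.106, 0.003], [0.003, -0.004, -1.0]] F [ 0.5  0.  -3.5] w 39.8
axis [ 543.98407108 -197.64016533  116.86936247]
[[0.99, -0.1, -0.03, 553.18], [-0.11, -0.95, -0.3, -115.9], [-0.0, 0.3, -0.95, 265.74], [0.0, 0.0, 0.0, 1.0]]
(64, -80, 53) [346.7 278.2]
(64, 80, 53) [369.3  29.5]
(-64, 80, 53) [143.6  29.5]
(-64, -80, 53) [165.6 277.9]
(0, 14, 40) [256.2 142.3]
(0, 53, 28) [256.3  80.4]
(58, 80, 53) [358.7  29.5]
(-58, 74, 53) [155.1  41. ]
(58, 74, 53) [357.8  41. ]
```

View pics/w5.png

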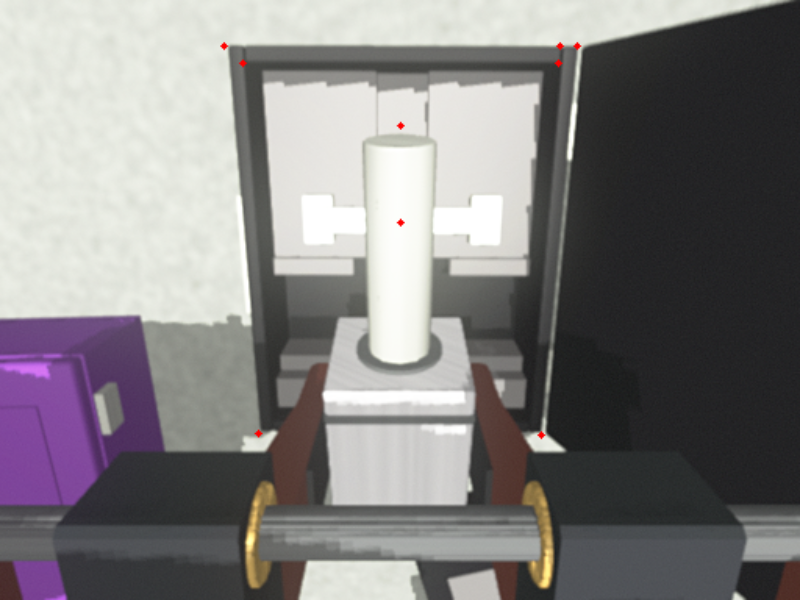

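The picture (800x600) shows the shank at column 400. The channel (377-428) and clip (302-502, row 220) are centred on column 402.5, so the case sits about 1 mm further in +x than estimated. The yaw matches. I'll correct this, ease the tilt to 8° and lower.

>>> {"api": "send_rows", "payload": {
  "commands": [
    {"translation": [0.01, 0.05, -0.08], "twist": [-0.05, 0.005, 0]},
    {"translation": [0.021, 0.097, -0.16], "twist": [-0.1, 0.011, 0]},
    {"translation": [0.021, 0.097, -0.24], "twist": [-0.1, 0.011, 0]},
    {"translation": [0.021, 0.097, -0.32], "twist": [-0.1, 0.011, 0]},
    {"translation": [0.021, 0.097, -0.4], "twist": [-0.1, 0.011, 0]},
    {"translation": [0.021, 0.097, -0.48], "twist": [-0.1, 0.011, 0]},
    {"translation": [0.021, 0.097, -0.55], "twist": [-0.1, 0.011, 0]},
    {"translation": [0.021, 0.097, -0.62], "twist": [-0.1, 0.011, 0]},
    {"translation": [0.021, 0.097, -0.67], "twist": [-0.1, 0.011, 0]},
    {"translation": [0.021, 0.097, -0.7], "twist": [-0.1, 0.011, 0]}
  ]
}}

```text
t: 23.55
ee_pos: [546.6, -187.7, 215.5]
orientation: [2.314, 2.081, -0.06]
ft_force: [-0.3, 0.1, -2.5]
width: 39.5
```

```bash
python3 - <<'E'
from h import *
p,r=tcp(); ax=p+169.2*r[:,2]; print("axis",ax.round(1)); c=R.from_euler('z',-YAW).as_matrix()@(ax-C); print("case",c.round(1))
j,K,T=img("wrist"); np.savez("w6.npz",i=j,K=K,T=T)
cv2.imwrite("pics/w6.png",cv2.resize(j,(800,600))[:,:,::-1])
E
```

```text
t 23.55 [ 546.6 -187.7  215.5] [[0.106, 0.994, -0.009], [0.993, -0.106, -0.047], [-0.048, -0.004, -0.999]] F [-0.3  0.1 -2.5] w 39.5
axis [ 545.  -195.6   46.5]
case [  0.3 -31.3  46.5]
```

View pics/w6.png

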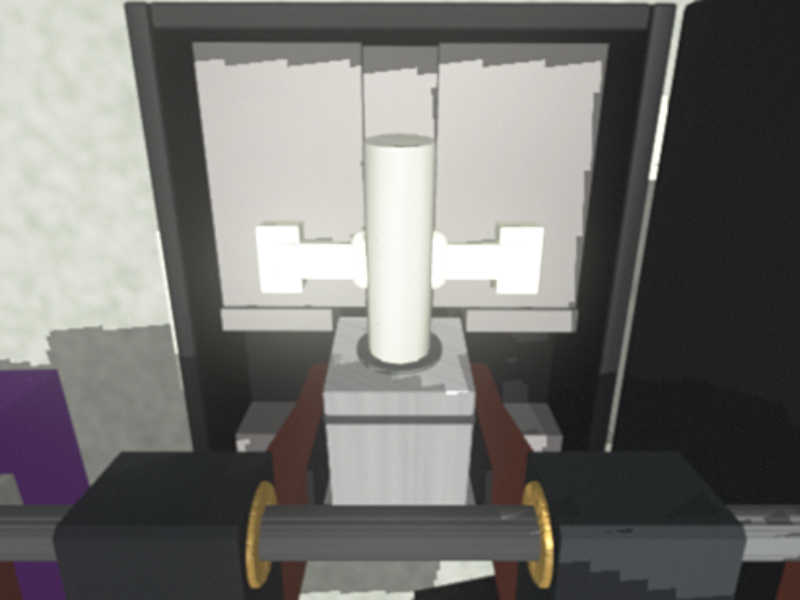

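The shank (366-434) is centred over the channel (362-437) and clip (258-543). I'll lower gently and watch the force.

>>> {"api": "send_rows", "payload": {
  "commands": [
    {"translation": [0, 0, -0.008], "twist": [0, 0, 0]},
    {"translation": [0, 0, -0.016], "twist": [0, 0, 0]},
    {"translation": [0, 0, -0.024], "twist": [0, 0, 0]},
    {"translation": [0, 0, -0.032], "twist": [0, 0, 0]},
    {"translation": [0, 0, -0.04], "twist": [0, 0, 0]},
    {"translation": [0, 0, -0.048], "twist": [0, 0, 0]},
    {"translation": [0, 0, -0.056], "twist": [0, 0, 0]},
    {"translation": [0, 0, -0.064], "twist": [0, 0, 0]},
    {"translation": [0, 0, -0.072], "twist": [0, 0, 0]},
    {"translation": [0, 0, -0.08], "twist": [0, 0, 0]}
  ]
}}

```text
t: 24.6
ee_pos: [546.7, -187.6, 208.0]
orientation: [2.314, 2.081, -0.059]
ft_force: [0.2, 1.4, -1.7]
width: 39.9
```

>>> {"api": "send_rows", "payload": {
  "commands": [
    {"translation": [0, 0, -0.005], "twist": [0, 0, 0]},
    {"translation": [0, 0, -0.01], "twist": [0, 0, 0]},
    {"translation": [0, 0, -0.015], "twist": [0, 0, 0]},
    {"translation": [0, 0, -0.02], "twist": [0, 0, 0]},
    {"translation": [0, 0, -0.025], "twist": [0, 0, 0]},
    {"translation": [0, 0, -0.03], "twist": [0, 0, 0]},
    {"translation": [0, 0, -0.035], "twist": [0, 0, 0]},
    {"translation": [0, 0, -0.04], "twist": [0, 0, 0]},
    {"translation": [0, 0, -0.045], "twist": [0, 0, 0]},
    {"translation": [0, 0, -0.05], "twist": [0, 0, 0]}
  ]
}}

```text
t: 25.6
ee_pos: [546.9, -187.2, 203.8]
orientation: [2.314, 2.08, -0.058]
ft_force: [-1.0, 8.0, 9.8]
width: 40.0
```

>>> {"api": "send_rows", "payload": {
  "commands": [
    {"translation": [0.001, 0.012, 0], "twist": [-0.014, 0.0015, 0]},
    {"translation": [0.003, 0.024, 0], "twist": [-0.028, 0.003, 0]},
    {"translation": [0.004, 0.037, 0], "twist": [-0.042, 0.0045, 0]},
    {"translation": [0.005, 0.049, 0], "twist": [-0.056, 0.006, 0]},
    {"translation": [0.006, 0.061, 0], "twist": [-0.07, 0.0075, 0]},
    {"translation": [0.008, 0.073, -0.004], "twist": [-0.083, 0.009, 0]},
    {"translation": [0.009, 0.085, -0.008], "twist": [-0.097, 0.0105, 0]},
    {"translation": [0.01, 0.098, -0.012], "twist": [-0.111, 0.012, 0]},
    {"translation": [0.012, 0.11, -0.016], "twist": [-0.125, 0.0135, 0]},
    {"translation": [0.013, 0.122, -0.02], "twist": [-0.139, 0.015, 0]}
  ]
}}

```text
t: 26.6
ee_pos: [547.9, -175.5, 201.3]
orientation: [2.277, 2.047, -0.139]
ft_force: [-2.5, 2.6, 2.5]
width: 40.1
```

```bash
python3 - <<'E'
from h import *
p,r=tcp(); print(ctrl.get_obs()["moment"]); ax=p+169.2*r[:,2]; c=R.from_euler('z',-YAW).as_matrix()@(ax-C); print("case",c.round(1))
E
```

```text
t 26.6 [ 547.9 -175.5  201.3] [[0.105, 0.994, -0.016], [0.987, -0.106, -0.117], [-0.118, -0.004, -0.993]] F [-2.5  2.6  2.5] w 40.1
[ 0.45597276  0.00072442 -0.03488887]
case [  0.5 -31.   33.3]
```

>>> {"api": "send_rows", "payload": {
  "commands": [
    {"translation": [0.001, 0.012, -0.005], "twist": [-0.014, 0.0015, 0]},
    {"translation": [0.003, 0.024, -0.01], "twist": [-0.028, 0.003, 0]},
    {"translation": [0.004, 0.036, -0.015], "twist": [-0.042, 0.0045, 0]},
    {"translation": [0.005, 0.048, -0.02], "twist": [-0.056, 0.006, 0]},
    {"translation": [0.006, 0.06, -0.027], "twist": [-0.07, 0.0075, 0]},
    {"translation": [0.008, 0.071, -0.034], "twist": [-0.083, 0.009, 0]},
    {"translation": [0.009, 0.082, -0.041], "twist": [-0.097, 0.0105, 0]},
    {"translation": [0.01, 0.093, -0.048], "twist": [-0.111, 0.012, 0]},
    {"translation": [0.011, 0.104, -0.056], "twist": [-0.125, 0.0135, 0]},
    {"translation": [0.012, 0.115, -0.064], "twist": [-0.139, 0.015, 0]}
  ]
}}

```text
t: 27.6
ee_pos: [549.1, -163.8, 194.5]
orientation: [2.24, 2.013, -0.216]
ft_force: [-4.0, -0.0, 0.6]
width: 40.1
```

```bash
python3 - <<'E'
from h import *
p,r=tcp(); print(ctrl.get_obs()["moment"]); ax=p+169.2*r[:,2]; c=R.from_euler('z',-YAW).as_matrix()@(ax-C); print("case",c.round(1))
j,K,T=img("wrist"); np.savez("w7.npz",i=j,K=K,T=T)
cv2.imwrite("pics/w7.png",cv2.resize(j,(800,600))[:,:,::-1])
E
```

```text
t 27.6 [ 549.1 -163.8  194.5] [[0.104, 0.994, -0.024], [0.977, -0.107, -0.186], [-0.187, -0.004, -0.982]] F [-4.  -0.   0.6] w 40.1
[ 0.05535496  0.12145836 -0.02917054]
case [  0.3 -30.8  28.2]
```

View pics/w7.png

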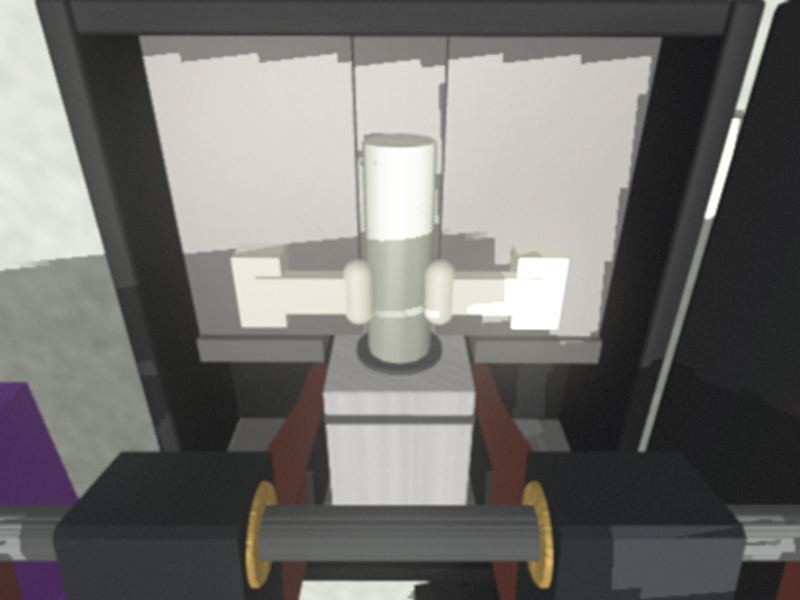

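The clip noses (345-455,262-325) are closed over the shank, and the shank lies in the channel, so it looks snapped home with the axis at about 28 mm. I'll release it, lift, then check by pressing on the shank.

>>> {"api": "send_rows", "payload": {
  "commands": [
    {"translation": [0, 0, 0], "twist": [0, 0, 0]},
    {"translation": [0, 0, 0], "twist": [0, 0, 0]},
    {"translation": [0, 0, 0], "twist": [0, 0, 0]},
    {"translation": [0, 0, 0], "twist": [0, 0, 0]},
    {"translation": [0, 0, 0], "twist": [0, 0, 0]},
    {"translation": [0, 0, 0.08], "twist": [0, 0, 0]},
    {"translation": [0, 0, 0.17], "twist": [0, 0, 0]},
    {"translation": [0, 0, 0.26], "twist": [0, 0, 0]},
    {"translation": [0, 0, 0.36], "twist": [0, 0, 0]},
    {"translation": [0, 0, 0.45], "twist": [0, 0, 0]}
  ],
  "grip": -0.2
}}

```text
t: 28.65
ee_pos: [549.5, -164.0, 241.1]
orientation: [2.239, 2.012, -0.213]
ft_force: [-0.5, 0.3, 1.0]
width: 52.7
```

>>> {"api": "send_rows", "payload": {
  "commands": [
    {"translation": [-0.005, 0.05, 0.05], "twist": [0.054, -0.006, 0]},
    {"translation": [-0.01, 0.1, 0.05], "twist": [0.108, -0.012, 0]},
    {"translation": [-0.014, 0.15, 0.05], "twist": [0.162, -0.017, 0]},
    {"translation": [-0.018, 0.2, 0.05], "twist": [0.216, -0.023, 0]},
    {"translation": [-0.023, 0.25, 0.05], "twist": [0.27, -0.029, 0]},
    {"translation": [-0.028, 0.3, 0.05], "twist": [0.324, -0.034, 0]},
    {"translation": [-0.032, 0.355, 0.05], "twist": [0.378, -0.04, 0]},
    {"translation": [-0.032, 0.355, 0], "twist": [0.378, -0.04, 0]},
    {"translation": [-0.032, 0.355, -0.08], "twist": [0.378, -0.04, 0]},
    {"translation": [-0.032, 0.355, -0.14], "twist": [0.378, -0.04, 0]}
  ],
  "grip": 1
}}

```text
t: 29.65
ee_pos: [545.9, -128.6, 225.1]
orientation: [-2.333, -2.098, 0.002]
ft_force: [-0.1, 0.0, 0.1]
width: 0.4
```

```bash
python3 - <<'E'
from h import *
p,r=tcp(); ax=p+182*r[:,2]; c=R.from_euler('z',-YAW).as_matrix()@(ax-C); print("tips case",c.round(1))
E
```

```text
t 29.65 [ 545.9 -128.6  225.1] [[0.106, 0.994, -0.004], [0.994, -0.106, 0.002], [0.002, -0.004, -1.0]] F [-0.1  0.   0.1] w 0.4
tips case [-6.7 35.9 43.1]
```

Next I'll press down 7 mm slowly. If the shank is home, contact should come at a tip height of 37.

>>> {"api": "send_rows", "payload": {
  "commands": [
    {"translation": [0, 0, -0.01], "twist": [0, 0, 0]},
    {"translation": [0, 0, -0.02], "twist": [0, 0, 0]},
    {"translation": [0, 0, -0.03], "twist": [0, 0, 0]},
    {"translation": [0, 0, -0.04], "twist": [0, 0, 0]},
    {"translation": [0, 0, -0.05], "twist": [0, 0, 0]},
    {"translation": [0, 0, -0.055], "twist": [0, 0, 0]},
    {"translation": [0, 0, -0.06], "twist": [0, 0, 0]},
    {"translation": [0, 0, -0.065], "twist": [0, 0, 0]},
    {"translation": [0, 0, -0.068], "twist": [0, 0, 0]},
    {"translation": [0, 0, -0.07], "twist": [0, 0, 0]}
  ]
}}

```text
t: 30.65
ee_pos: [546.0, -128.4, 218.8]
orientation: [-2.333, -2.098, 0.001]
ft_force: [-0.4, 1.2, 2.8]
width: 0.7
```

Contact came at a tip height of 36.8 mm, and the home shank top is 37, so the unit is home. I'll press slightly more to be sure, then go up and over behind the lid.

>>> {"api": "send_rows", "payload": {
  "commands": [
    {"translation": [0, 0, -0.004], "twist": [0, 0, 0]},
    {"translation": [0, 0, -0.006], "twist": [0, 0, 0]},
    {"translation": [0, 0, -0.006], "twist": [0, 0, 0]},
    {"translation": [0, 0, 0.1], "twist": [0, 0, 0]},
    {"translation": [0, 0, 0.25], "twist": [0, 0, 0]},
    {"translation": [0, 0, 0.4], "twist": [0, 0, 0]},
    {"translation": [0, 0, 0.55], "twist": [0, 0, 0]},
    {"translation": [0, 0, 0.7], "twist": [0, 0, 0]},
    {"translation": [0, 0, 0.85], "twist": [0, 0, 0]},
    {"translation": [0, 0, 1.0], "twist": [0, 0, 0]}
  ]
}}

```text
t: 31.65
ee_pos: [545.9, -128.4, 320.3]
orientation: [-2.333, -2.098, 0.001]
ft_force: [0.5, -0.1, 0.5]
width: 0.5
```

>>> {"api": "send_rows", "payload": {
  "commands": [
    {"translation": [0, 0, 0.1], "twist": [0, 0, 0]},
    {"translation": [0, 0, 0.2], "twist": [0, 0, 0]},
    {"translation": [0.06, -0.01, 0.3], "twist": [0, 0, 0]},
    {"translation": [0.12, -0.01, 0.4], "twist": [0, 0, 0]},
    {"translation": [0.18, -0.02, 0.5], "twist": [0, 0, 0]},
    {"translation": [0.24, -0.02, 0.6], "twist": [0, 0, 0]},
    {"translation": [0.32, -0.03, 0.7], "twist": [0, 0, 0]},
    {"translation": [0.4, -0.04, 0.75], "twist": [0, 0, 0]},
    {"translation": [0.5, -0.05, 0.75], "twist": [0, 0, 0]},
    {"translation": [0.6, -0.06, 0.75], "twist": [0, 0, 0]}
  ]
}}

```text
t: 32.65
ee_pos: [606.8, -134.5, 393.5]
orientation: [-2.332, -2.097, 0.002]
ft_force: [-0.6, 0.3, 0.3]
width: 0.7
```

```bash
python3 - <<'E'
from h import *
p,r=tcp(); ax=p+182*r[:,2]; c=R.from_euler('z',-YAW).as_matrix()@(ax-C); print("tips case",c.round(1))
i,K,T=img("scene"); j,K2,T2=img("wrist"); k,_,T3=img("top")
for P in((64,-80,53),(64,80,53),(0,53,37)): print(proj(K,T,case(*P)).round(1),proj(K2,T2,case(*P)).round(1))
np.savez("w8.npz",i=j,K=K2,T=T2)
cv2.imwrite("pics/s8.png",np.hstack([cv2.resize(j,(400,300)),cv2.resize(i[120:210,160:280],(400,300))])[:,:,::-1])
E
```

```text
t 32.65 [ 606.8 -134.5  393.5] [[0.106, 0.994, -0.004], [0.994, -0.106, 0.003], [0.002, -0.004, -1.0]] F [-0.6  0.3  0.3] w 0.7
tips case [ 54.5  36.5 211.5]
[199.  157.2] [263.2 282.1]
[221.3 183.8] [264.4 130.7]
[232.8 174.8] [199.6 156. ]
```

View pics/s8.png

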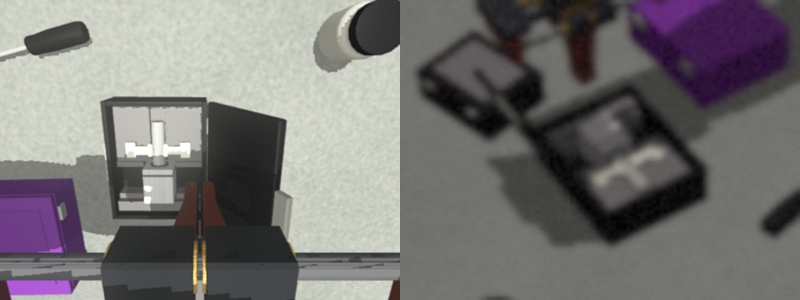

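The unit lies home with the clip over the shank (wrist half: unit at (157,120-200)). The lid's free corner is at (285,120). I'll work out the lid angle and the closing arc.

```bash
python3 - <<'E'
from h import *
d=np.load("w8.npz");o,v=ray(d["K"],d["T"],285*1.28,120*1.28)
Q=R.from_euler('z',-YAW).as_matrix();oc=Q@(o-C);vc=Q@v
p=oc+vc*(80-oc[1])/vc[1];print("lid corner",p.round(1),"angle",np.pi-np.arctan2(p[2]-53.5,p[0]-64),np.hypot(p[0]-64,p[2]-53.5))
for s in(1,):
  for f in(2.1,1.95,1.8,1.57,1.4,1.2,1.0,.8,.6,.4,.3,.2,.1,0):
    u=np.array([-np.cos(f),np.sin(f)]);n=np.array([np.sin(f),np.cos(f)])
    P=np.array([64,53.5])+105*u+8*n; E=np.array([64,53.5])+128*u+8*n;print(f,"tip centre",(P+[13.5,0]).round(1),"edge outer",E.round(1))
E
```

```text
lid corner [122.5  80.  166.8] angle 2.0473757818405733 127.55297202399763
2.1 tip centre [137.4 140.1] edge outer [135.5 160. ]
1.95 tip centre [123.8 148.1] edge outer [118.8 169.4]
1.8 tip centre [109.1 153.9] edge outer [100.9 176.3]
1.57 tip centre [ 85.4 158.5] edge outer [ 71.9 181.5]
1.4 tip centre [ 67.5 158.3] edge outer [ 50.1 181. ]
1.2 tip centre [ 46.9 154.3] edge outer [ 25.1 175.7]
1.0 tip centre [ 27.5 146.2] edge outer [  1.6 165.5]
0.8 tip centre [ 10.1 134.4] edge outer [-19.4 150.9]
0.6 tip centre [ -4.6 119.4] edge outer [-37.1 132.4]
0.4 tip centre [-16.1 101.8] edge outer [-50.8 110.7]
0.3 tip centre [-20.4  92.2] edge outer [-55.9  99. ]
0.2 tip centre [-23.8  82.2] edge outer [-59.9  86.8]
0.1 tip centre [-26.2  71.9] edge outer [-62.6  74.2]
0 tip centre [-27.5  61.5] edge outer [-64.   61.5]
```

>>> {"api": "send_rows", "payload": {
  "commands": [
    {"translation": [0.16, -0.017, 0], "twist": [0, 0, 0]},
    {"translation": [0.33, -0.035, 0], "twist": [0, 0, 0]},
    {"translation": [0.5, -0.053, 0], "twist": [0, 0, 0]},
    {"translation": [0.67, -0.071, 0], "twist": [0, 0, 0]},
    {"translation": [0.84, -0.089, 0], "twist": [0, 0, 0]},
    {"translation": [0.99, -0.106, 0], "twist": [0, 0, 0]},
    {"translation": [0.99, -0.106, -0.14], "twist": [0, 0, 0]},
    {"translation": [0.99, -0.106, -0.3], "twist": [0, 0, 0]},
    {"translation": [0.99, -0.106, -0.46], "twist": [0, 0, 0]},
    {"translation": [0.99, -0.106, -0.63], "twist": [0, 0, 0]}
  ]
}}

```text
t: 33.8
ee_pos: [704.0, -144.9, 328.5]
orientation: [-2.331, -2.096, 0.003]
ft_force: [-0.2, -0.7, -0.4]
width: 0.8
```

>>> {"api": "send_rows", "payload": {
  "commands": [
    {"translation": [-0.07, 0.007, 0], "twist": [0, 0, 0]},
    {"translation": [-0.14, 0.015, 0], "twist": [0, 0, 0]},
    {"translation": [-0.21, 0.022, 0], "twist": [0, 0, 0]},
    {"translation": [-0.28, 0.03, 0.01], "twist": [0, 0, 0]},
    {"translation": [-0.35, 0.037, 0.03], "twist": [0, 0, 0]},
    {"translation": [-0.42, 0.045, 0.05], "twist": [0, 0, 0]},
    {"translation": [-0.49, 0.052, 0.07], "twist": [0, 0, 0]},
    {"translation": [-0.56, 0.06, 0.08], "twist": [0, 0, 0]},
    {"translation": [-0.63, 0.067, 0.09], "twist": [0, 0, 0]},
    {"translation": [-0.69, 0.074, 0.09], "twist": [0, 0, 0]}
  ]
}}

```text
t: 34.8
ee_pos: [635.2, -137.6, 339.6]
orientation: [-2.332, -2.097, 0.002]
ft_force: [1.5, -0.1, 0.7]
width: 0.6
```

>>> {"api": "send_rows", "payload": {
  "commands": [
    {"translation": [-0.06, 0.006, 0], "twist": [0, 0, 0]},
    {"translation": [-0.12, 0.013, 0.005], "twist": [0, 0, 0]},
    {"translation": [-0.174, 0.019, 0.008], "twist": [0, 0, 0]},
    {"translation": [-0.24, 0.026, 0], "twist": [0, 0, 0]},
    {"translation": [-0.31, 0.033, -0.015], "twist": [0, 0, 0]},
    {"translation": [-0.378, 0.04, -0.032], "twist": [0, 0, 0]},
    {"translation": [-0.43, 0.046, -0.05], "twist": [0, 0, 0]},
    {"translation": [-0.48, 0.051, -0.07], "twist": [0, 0, 0]},
    {"translation": [-0.527, 0.056, -0.09], "twist": [0, 0, 0]},
    {"translation": [-0.572, 0.061, -0.11], "twist": [0, 0, 0]}
  ]
}}

```text
t: 35.8
ee_pos: [578.3, -131.5, 328.5]
orientation: [-2.332, -2.097, 0.002]
ft_force: [1.4, -0.6, 1.7]
width: 0.4
```

>>> {"api": "send_rows", "payload": {
  "commands": [
    {"translation": [-0.06, 0.006, -0.04], "twist": [0, 0, 0]},
    {"translation": [-0.12, 0.013, -0.08], "twist": [0, 0, 0]},
    {"translation": [-0.174, 0.019, -0.118], "twist": [0, 0, 0]},
    {"translation": [-0.225, 0.024, -0.165], "twist": [0, 0, 0]},
    {"translation": [-0.275, 0.029, -0.215], "twist": [0, 0, 0]},
    {"translation": [-0.32, 0.034, -0.268], "twist": [0, 0, 0]},
    {"translation": [-0.36, 0.038, -0.31], "twist": [0, 0, 0]},
    {"translation": [-0.39, 0.041, -0.355], "twist": [0, 0, 0]},
    {"translation": [-0.413, 0.044, -0.4], "twist": [0, 0, 0]},
    {"translation": [-0.434, 0.046, -0.444], "twist": [0, 0, 0]}
  ]
}}

```text
t: 36.8
ee_pos: [535.1, -126.9, 283.8]
orientation: [-2.332, -2.097, 0.002]
ft_force: [0.6, 0.9, 1.2]
width: 0.5
```

```bash
python3 - <<'E'
from h import *
p,r=tcp(); ax=p+182*r[:,2]; c=R.from_euler('z',-YAW).as_matrix()@(ax-C); print("tips case",c.round(1))
i,K,T=img("scene"); j,K2,T2=img("wrist")
cv2.imwrite("pics/s9.png",np.hstack([cv2.resize(j,(400,300)),cv2.resize(i[120:210,160:280],(400,300))])[:,:,::-1])
E
```

```text
t 36.8 [ 535.1 -126.9  283.8] [[0.106, 0.994, -0.004], [0.994, -0.106, 0.003], [0.002, -0.004, -1.0]] F [0.6 0.9 1.2] w 0.5
tips case [-17.6  36.4 101.8]
```

View pics/s9.png

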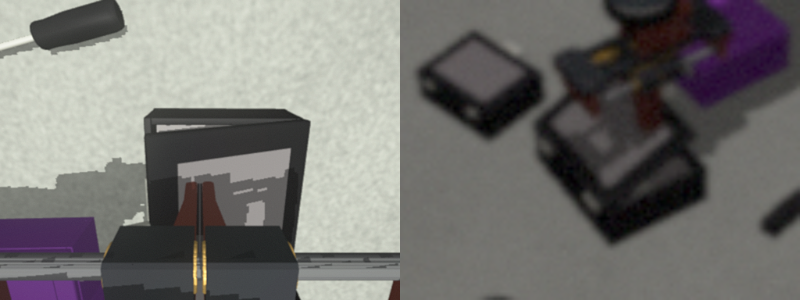

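The lid (145-310,110-240 in the wrist half) is following the fingers and is about 0.4 rad open. Next I'll finish the arc.

>>> {"api": "send_rows", "payload": {
  "commands": [
    {"translation": [-0.02, 0.002, -0.05], "twist": [0, 0, 0]},
    {"translation": [-0.04, 0.005, -0.1], "twist": [0, 0, 0]},
    {"translation": [-0.06, 0.006, -0.15], "twist": [0, 0, 0]},
    {"translation": [-0.075, 0.008, -0.2], "twist": [0, 0, 0]},
    {"translation": [-0.09, 0.01, -0.25], "twist": [0, 0, 0]},
    {"translation": [-0.1, 0.01, -0.3], "twist": [0, 0, 0]},
    {"translation": [-0.105, 0.011, -0.33], "twist": [0, 0, 0]},
    {"translation": [-0.11, 0.012, -0.36], "twist": [0, 0, 0]},
    {"translation": [-0.11, 0.012, -0.38], "twist": [0, 0, 0]},
    {"translation": [-0.11, 0.012, -0.4], "twist": [0, 0, 0]}
  ]
}}

```text
t: 37.9
ee_pos: [524.2, -125.7, 244.1]
orientation: [-2.332, -2.097, 0.002]
ft_force: [0.1, -1.1, 0.7]
width: 0.3
```

>>> {"api": "send_rows", "payload": {
  "commands": [
    {"translation": [0, 0, -0.003], "twist": [0, 0, 0]},
    {"translation": [0, 0, -0.006], "twist": [0, 0, 0]},
    {"translation": [0, 0, -0.009], "twist": [0, 0, 0]},
    {"translation": [0, 0, -0.011], "twist": [0, 0, 0]},
    {"translation": [0, 0, -0.013], "twist": [0, 0, 0]},
    {"translation": [0, 0, -0.013], "twist": [0, 0, 0]},
    {"translation": [0, 0, -0.013], "twist": [0, 0, 0]},
    {"translation": [0, 0, -0.013], "twist": [0, 0, 0]},
    {"translation": [0, 0, -0.013], "twist": [0, 0, 0]},
    {"translation": [0, 0, -0.013], "twist": [0, 0, 0]}
  ]
}}

```text
t: 38.9
ee_pos: [524.2, -125.7, 243.8]
orientation: [-2.332, -2.097, 0.002]
ft_force: [-3.7, 0.7, 9.9]
width: 0.5
```

It stops solidly at a tip height of 61.8 mm with 10 N; shut is 61 to 61.5. I'll lift off and look.

>>> {"api": "send_rows", "payload": {
  "commands": [
    {"translation": [0, 0, 0.1], "twist": [0, 0, 0]},
    {"translation": [0, 0, 0.2], "twist": [0, 0, 0]},
    {"translation": [0, 0, 0.3], "twist": [0, 0, 0]},
    {"translation": [0, 0, 0.4], "twist": [0, 0, 0]},
    {"translation": [0, 0, 0.5], "twist": [0, 0, 0]},
    {"translation": [0, 0, 0.6], "twist": [0, 0, 0]},
    {"translation": [0, 0, 0.7], "twist": [0, 0, 0]},
    {"translation": [0, 0, 0.8], "twist": [0, 0, 0]},
    {"translation": [0, 0, 0.9], "twist": [0, 0, 0]},
    {"translation": [0, 0, 1.0], "twist": [0, 0, 0]}
  ]
}}

```text
t: 39.9
ee_pos: [524.3, -125.7, 343.8]
orientation: [-2.332, -2.098, 0.002]
ft_force: [0.2, 0.4, -0.5]
width: 0.1
```

```bash
python3 - <<'E'
from h import *
tcp()
i,K,T=img("scene"); j,K2,T2=img("wrist")
for P in((-64,-80,61),(-64,80,61),(64,80,61),(64,80,53)): 
    u=proj(K2,T2,case(*P)); print(P,(u/1.28).round(1)); cv2.circle(j,tuple(int(v) for v in u),2,(255,0,0),-1)
cv2.imwrite("pics/s10.png",np.hstack([cv2.resize(j,(400,300)),cv2.resize(i[120:210,160:280],(400,300))])[:,:,::-1])
E
```

```text
t 39.9 [ 524.3 -125.7  343.8] [[0.106, 0.994, -0.004], [0.994, -0.106, 0.003], [0.002, -0.004, -1.0]] F [ 0.2  0.4 -0.5] w 0.1
(-64, -80, 61) [168.1 246.4]
(-64, 80, 61) [162.4 108.8]
(64, 80, 61) [292.2 108.9]
(64, 80, 53) [289.6 107.7]
```

```bash
python3 - <<'E'
from h import *
j=img("wrist")[0]; g=cv2.cvtColor(j,cv2.COLOR_RGB2GRAY)
m=(g[:280]<75).astype(np.uint8)*255
for c in cv2.findContours(m,cv2.RETR_EXTERNAL,2)[0]:
    if cv2.contourArea(c)>3000: print((cv2.approxPolyDP(c,5,True)[:,0]/1.28).round(0).tolist())
tcp(); print(ctrl.close_job())
E
```

```text
[[120.0, 217.0], [116.0, 193.0], [22.0, 195.0], [0.0, 212.0], [0.0, 218.0]]
[[170.0, 102.0], [165.0, 110.0], [209.0, 110.0], [205.0, 115.0], [196.0, 111.0], [201.0, 116.0], [196.0, 114.0], [188.0, 123.0], [184.0, 120.0], [187.0, 123.0], [173.0, 138.0], [174.0, 143.0], [166.0, 138.0], [165.0, 112.0], [168.0, 218.0], [222.0, 218.0], [212.0, 182.0], [188.0, 181.0], [183.0, 189.0], [182.0, 126.0], [272.0, 127.0], [265.0, 218.0], [279.0, 218.0], [291.0, 109.0], [276.0, 102.0]]
t 40.05 [ 524.5 -125.8  343.7] [[0.106, 0.994, -0.002], [0.994, -0.106, 0.002], [0.002, -0.003, -1.0]] F [-0.4  0.4  0.6] w 0.3
the job is handed in; nothing more can be done
None
```

The centring unit is home in its case under the spring clip, the lid is shut, and the job was handed in at about 40 s; no verdict was reported.

I tipped the unit onto its side on the bench with a tilted grasp and let go. I then took it again on the body, lowered it into the recess, and the shank snapped under the clip as I levelled it. After releasing it I checked it with a press, then swung the lid shut from behind.

**Last checks:**
- **Lying on the bench:** after release the contact force was about zero and the picture showed the unit flat.
- **Home in the recess:** pressing on the shank met contact at 36.8 mm (home is 37). Pictures showed the clip noses over the shank, and the lid was still open at about 2.05 rad.
- **Lid:** it stopped solidly at 61.8 mm with 10 N; shut is 61 to 61.5 mm. The measured lid corners at (165,110) and (291,109) agree with the shut positions predicted, (162,109) and (292,109), to about 1 to 3 px.
- **Robot:** after lifting off, the force was near zero and it touched nothing.

**What went wrong or was not checked:**
- The first lay-down pressed the bench with about 20 N for a moment; I eased it by 1 mm before letting go.
- One move call was refused because rows lacked a twist, and I resent it; nothing had moved.
- The final picture could not be viewed because the 12-picture limit was reached, so the last lid check is numerical only.
- I did not measure the jar, screwdriver and bearing again at the end. The moves stayed clear of them.

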